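# Trip-test the freezer circuit's residual-current breaker and lock it on

### The job

Test the residual-current breaker on the sloped white power box, the wide module with the test button and the hasp: press its test button with a fingertip's force until its lever drops, then lift that lever all the way up again until it stays up by itself. Then swing the hinged steel hasp over and down until it lies flat over its staple, and let go. Leave the two plain breakers switched on, do not lean hard on the tested one, and do not disturb the other things on the bench.

Things in the scene. Friction and masses are not known exactly. Their poses are not given: they have to be found in the camera images.
- rcd: The residual-current breaker (RCD) with all it carries: the wide grey module, 92 wide x 110 tall, on the sloped panel of a white power box (340 wide, 170 deep, 113 high). It sits in the left, middle or right of three places 105 apart. Origin at bench level under the module: aim by point rcd_face.
- rcd_face (a point): Point on the RCD's front face, at its centre, on the lever's pivot axis, about 103 above the bench. Axes: x up the slope, y to the robot's left, z straight out of the face, which slopes 25 degrees from level and looks up and towards the robot (at yaw 0). Offsets in the other entries are (x, y, z) in this frame, in mm.
- rcd_lever (a joint): Angle of the RCD's black lever, rad: about 0 up (on, latched), 1.1 dropped towards the robot. It must be lifted a little past 0 (hard stop -0.12), against a spring and a snap, 5 to 18 N at the tab, or it drops again.
- lever_tip (a point): Middle of the free end of the RCD's lever tab: 16 wide, 8 thick, 42 long from the pivot at (0, 0, 0), axis along y. It leans 30 degrees from z towards +x when up and 33 degrees towards -x when dropped.
- test_button (a joint): Travel of the white round test button in a black collar, m: 0 out, 0.006 fully in (a hard stop). Sprung, about 5 N when fully in; it trips the lever in the last third of its travel. It dips by itself as the lever snaps in.
- button_top (a point): Centre of the top of the test button, 18 diameter, standing 10 out of the face at (20, -34); moves with the button along z.
- hasp (a joint): Angle of the steel hasp, rad: 0 lying flat over the staple (closed), about 1.6 standing straight out of the face, up to 2.4. Stiff: it stays where it is left. Hinge axis along x at (-24, 30, 6). Closed it points to -y and passes below the raised lever.
- hasp_tip (a point): Middle of the free end of the hasp, 68 from its hinge: a steel strip 16 wide, 3 thick, with a 22 x 8 slot near this end.
- staple (a point): Top of the small steel staple (wire bow 4 thick, 12 wide along y, 16 high) at (-24, -24) on the RCD's face.
- breaker1_tip (a point): Tip of the smaller lever (12 wide, 30 long, pivot on the face, same lean as the raised RCD lever) of one plain breaker, a 40 wide module with no button and no hasp, switched on.
- breaker2_tip (a point): The same for the other plain breaker.
- wash_bottle: White bottle, 56 diameter, 110 high, beside the box's left end; origin under its centre.
- reagent_jar: Amber jar, 52 diameter, 70 high, beside the box's right end; origin under its centre.
- kit_box: Cardboard box 40 x 110 x 25 high on the flat top at the back of the power box; origin under its centre.
- tub_a: Clear open tub 90 x 90 x 50 high on the bench; origin under its centre.
- tub_b: Another such tub.
- marker: Marker pen, 130 long, 13 thick, lying in front of the box; origin under its middle.
- tube_rack: White tube rack 70 x 140 x 45 high, to the left; origin under its centre.
- tip_box: Grey tip box 85 x 120 x 60 high, to the right; origin under its centre.

How it is judged:
By the outcome, as a careful person would: the job done as asked, in the order asked, and still so for the second after the job is handed in, with the robot touching nothing.
It also fails if it takes over 54 s, if anything falls off the work surface, if the arm or the gripper's body presses on something with over 40 N, if the wrist force passes 120 N, or if a joint passes its speed limit or range.

### The arm

A 6-joint arm with a two-finger parallel gripper is mounted at the origin on the work surface. World frame = base frame: x ahead of the robot, y to its left, z up, the work surface at z = 0. Lengths are in m, angles in rad, forces in N, time in s.
With the tool pointing down it reaches from about 0.15 to 0.775 m from the base axis. Payload 6.1 kg.
Tool frame: the origin (TCP) lies at the very end of the fingers, on their centre line; the grasp point (between the pads) lies 19 mm behind it; z points along the fingers, y is the line along which they close (so a half turn about z gives the same grasp; the last joint's range is limited). The gripper opens to 85 mm and grips with 20 to 120 N. Pads are 22 mm wide; open, the fingers measure 114 mm over their backs; the gripper's body (76 mm by 85 mm) begins 54 mm behind the grasp point. The pads swing forward as they close: fully open they stand 13 mm farther back than shut.
Start: joints at [1.124, 0.126, -0.04, 1.405, 0, 1.571], TCP at [0.227, 0.473, 0.231] pointing down, gripper open.
Joint ranges: [-2.72, 2.72], [-0.95, 1.95], [-1.27, 1.35], [-1.78, 2.02], [-1.46, 1.47], [-3.14, 3.14]. Speed limits (rad/s): [2.39, 2.39, 3.01, 3.14, 3.14, 3.14].

### API

Orientations are given as a unit quaternion [w, x, y, z].
In Python, from rig import read_state, viewer, job gives the robot as it stands.
- The arm moves only by the shell command python3 -m pendant 'ROWS' [OPENING]. ROWS is JSON, one flat list of numbers, 4 for each row, row after row: the shift along the tool's x, y, z in mm, then the turn about the tool's z in rad. A call has 1 to 8 rows; each row shifts and turns the commanded pose from where the row before left it, along the tool's axes as they then stand; what a row does not reach is not made up. A row lasts 1/12 s, in which the tool goes at most 41.7 mm and 7.16 degrees, less where a joint would pass 70% of its speed; a pose out of reach is approached as far as the arm can. A call with a gripper value outside its range is refused whole. OPENING is the finger opening in mm, from 0 to 85.4, set as the call begins (- or left out, the last holds). The fingers move at their own pace and stop on an object; the grip force is fixed at half the most. Time passes only in rows, so rows that do not move let the fingers close. It gives the time, the measured TCP pose, the force, the opening and the grip force at its end, in the units of the state.
- read_state(): the state, without advancing time (a new reading comes with each control period).
- viewer.camera(name): name is "side" or "top"; returns (picture, depth): 400x640x3 uint8, red, green, blue; 400x640 float32, m along the optical axis (not along the pixel's ray), 0 where there is no reading.
- viewer.camera_model(name): a dict with "K" (3x3 intrinsics, pixels), "rvec" (rotation vector, rad) and "tvec" (3), from world to camera coordinates, as OpenCV has them. Camera axes: x right, y down, z forward; pixel columns grow to the right and rows downward; lengths in m; the calibration is good to about 2 mm. A picture is of the moment at which its call begins. camera_model takes no time and is no camera call.
- job.hand_in(): hands the job in; it is judged then, once.
The state is a dict: "t": time; "qpos": joint angles; "joint_velocities": joint speeds; "joint_efforts": joint torques, N m; "position": TCP position; "orientation": TCP orientation; "wrist_force": force on the tool from outside, world axes, zero at the start; "torque": the same for the moment, N m; "gripper_width": finger opening in m; "grip_force": force on a finger pad.
Only numpy, scipy, OpenCV 4.12 (cv2) and the standard library are available. Lean on these libraries where they do the work, as an engineer would, in place of code of your own. Each camera call takes 0.05 s, during which the arm holds its last target. There are 200 camera calls.

## Working session

There is one attempt and no reset: what is moved stays moved. The work goes in short steps, Python scripts to look and compute and a shell command to move; the robot and the scene stay as the last step left them, time stands still between calls to the robot, and variables do not carry over. Pictures are saved under pics/ and viewed, at most 10 in all, crops included, and the job is handed in when it is done.

```bash
mkdir -p pics; ls; python3 - <<'E'
from rig import read_state, viewer
import cv2,numpy as np
s=read_state();print(s['t'],s['position'],s['orientation'],s['gripper_width'])
for n in('side','top'):
    p,d=viewer.camera(n);m=viewer.camera_model(n)
    np.savez(f'{n}0.npz',p=p,d=d,**{k:np.array(v) for k,v in m.items()})
    cv2.imwrite(f'pics/{n}0.png',p[:,:,::-1]);print(n,m,(d>0).mean())
E
```

```text
pics
0.0 [0.22665426 0.47308588 0.23048312] [-1.86849820e-04  2.21541293e-01  9.75150632e-01 -8.16211056e-04] 0.08566126266211682
side {'K': array([[414.01966721,   0.        , 319.42955957],
       [  0.        , 414.01966721, 201.15353268],
       [  0.        ,   0.        ,   1.        ]]), 'rvec': array([ 2.01461074, -0.74861182,  0.40563961]), 'tvec': array([-0.41072526,  0.28666888,  0.97201442])} 0.996171875
top {'K': array([[434.33440343,   0.        , 329.32468087],
       [  0.        , 434.33440343, 203.40820995],
       [  0.        ,   0.        ,   1.        ]]), 'rvec': array([ 2.19390378, -2.20871273,  0.07394844]), 'tvec': array([-0.01122319,  0.52269679,  1.53958765])} 0.99590625
```

View pics/top0.png

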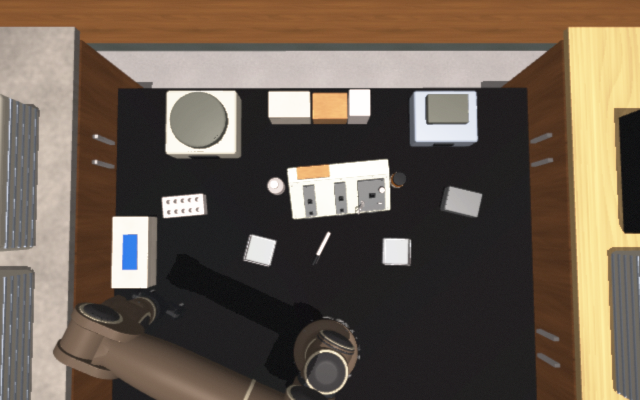

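View pics/side0.png

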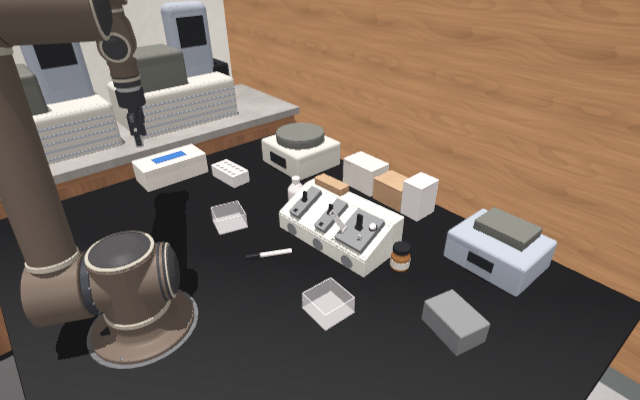

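The top view shows the box at about (340,188), turned slightly, with the RCD in the right place at about (371,196). The side view shows the RCD at (360,230). I'll zoom in on both.

```bash
python3 - <<'E'
import cv2,numpy as np
a=np.load('top0.npz')['p'][155:225,280:410,::-1]; b=np.load('side0.npz')['p'][170:280,270:420,::-1]
a=cv2.resize(a,None,fx=6,fy=6,interpolation=cv2.INTER_CUBIC);cv2.imwrite('pics/tc.png',a)
b=cv2.resize(b,None,fx=5,fy=5,interpolation=cv2.INTER_CUBIC);cv2.imwrite('pics/sc.png',b)
E
```

```text
(no output)
```

View pics/tc.png

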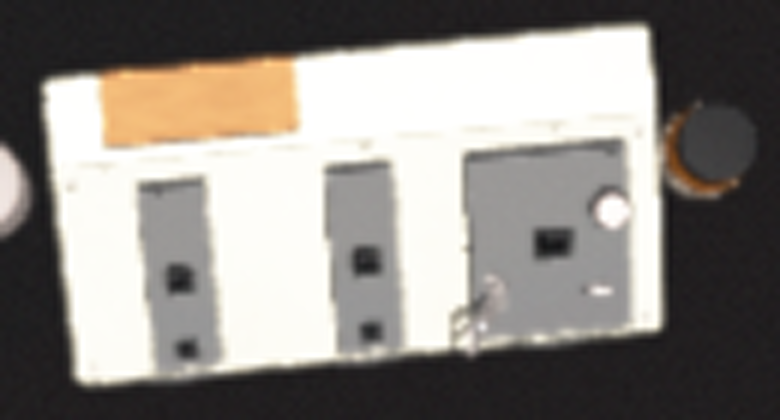

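View pics/sc.png

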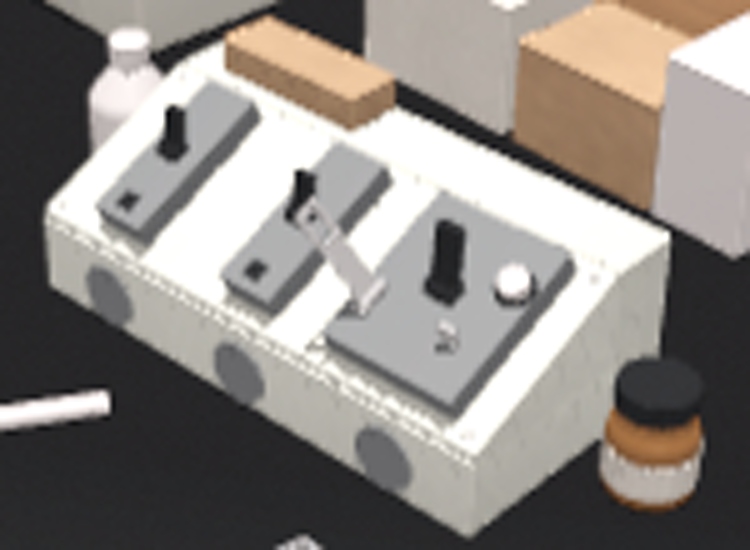

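```bash
cat > h.py <<'E'
import numpy as np,cv2
class Cam:
    def __init__(s,n,f=None):
        z=np.load(f or f'{n}0.npz');s.p=z['p'];s.d=z['d'];s.K=z['K'];s.R=cv2.Rodrigues(z['rvec'])[0];s.t=z['tvec'].ravel();s.rv=z['rvec']
    def ray(s,u,v):
        return -s.R.T@s.t, s.R.T@np.linalg.solve(s.K,[u,v,1.])
    def world(s,uv,depth):
        r=np.c_[uv,np.ones(len(uv))]@np.linalg.inv(s.K).T*depth[:,None];return (r-s.t)@s.R
    def proj(s,P): return cv2.projectPoints(np.atleast_2d(P).astype(float),s.rv,s.t,s.K,None)[0][:,0]
def tri(u1,u2,A,B):
    (o1,d1),(o2,d2)=A.ray(*u1),B.ray(*u2)
    a,b=np.linalg.lstsq(np.c_[d1,-d2],o2-o1,rcond=None)[0]
    return (o1+a*d1+o2+b*d2)/2, np.linalg.norm(o1+a*d1-o2-b*d2)
E
python3 - <<'E'
from h import *
for n,(x0,y0,x1,y1) in dict(top=(355,176,388,214),side=(332,205,390,255)).items():
    c=Cam(n);h=cv2.cvtColor(c.p,cv2.COLOR_RGB2HSV)
    m=np.zeros(h.shape[:2],np.uint8);g=(h[...,1]<40)&(h[...,2]>110)&(h[...,2]<190);m[y0:y1,x0:x1]=g[y0:y1,x0:x1]
    k,l,st,_=cv2.connectedComponentsWithStats(m,connectivity=4);i=1+st[1:,4].argmax();m=(l==i)
    v,u=np.nonzero(m);P=c.world(np.c_[u,v].astype(float),c.d[v,u])
    nrm=np.array([0,0,1.]);keep=np.ones(len(P),bool)
    for _ in range(6):
        C=P[keep].mean(0);nrm=np.linalg.svd(P[keep]-C)[2][2];nrm*=np.sign(nrm[2]);keep=abs((P-C)@nrm)<.004
    print(n,st[i],len(P),keep.sum(),'n',nrm,'tilt',np.degrees(np.arccos(nrm[2])),'yaw',np.degrees(np.arctan2(-nrm[1],-nrm[0])),'C',C)
    ex=np.array([0,0,1])-nrm[2]*nrm;ex/=np.linalg.norm(ex);ey=np.cross(nrm,ex)
    Q=np.c_[(P-C)@ex,(P-C)@ey][keep].astype(np.float32)
    (a,b),wh,ang=cv2.minAreaRect(Q);print('rect centre',C+a*ex+b*ey,wh,ang)
A,B=Cam('top'),Cam('side')
t=lambda x,y:((x+.5)/6-.5+280,(y+.5)/6-.5+155)
s=lambda x,y:((x+.5)/5-.5+270,(y+.5)/5-.5+170)
for nm,p,q in [('button',(611,209),(515,277)),('staple',(599,290),(448,328)),('levertip',(551,238),(450,228)),('b2tip',(367,258),(303,178)),('b1tip',(180,278),(175,114)),('cornTR',(624,147),(572,258)),('boxFR',(660,325),(474,462)),('boxFL',(82,378),(50,205))]:
    print(nm,*tri(t(*p),s(*q),A,B))
E
```

```text
top [355 178  33  36 817] 817 56 n [-0.02725698 -0.99031262  0.13615421] tilt 82.1746324334648 yaw 88.42341128947885 C [ 0.54326489 -0.15317742  0.10015848]
rect centre [ 0.53304708 -0.15460703  0.08771474] (0.03913078457117081, 0.14102855324745178) 39.054866790771484
side [ 332  205   52   46 1054] 1054 94 n [0.44004258 0.15699768 0.88414606] tilt 27.853382602042476 yaw -160.36469847718018 C [ 0.53854069 -0.15379925  0.10518347]
rect centre [ 0.52455355 -0.14064827  0.10980971] (0.1350669413805008, 0.0472777895629406) 82.09844207763672
button [ 0.56367256 -0.18862893  0.120281  ] 0.0026459008649279314
staple [ 0.51947425 -0.18337212  0.10538581] 0.003022705305446684
levertip [ 0.5472043  -0.15355483  0.14095417] 0.005412696392505938
b2tip [ 0.53622854 -0.05162503  0.12899112] 0.0016153000339243083
b1tip [0.52610275 0.05149044 0.12931481] 0.00235328093740269
cornTR [ 0.59862353 -0.19666832  0.12073291] 0.003632177949510077
boxFR [ 0.50101698 -0.22506712  0.05154908] 0.0011679725868147825
boxFL [0.47268329 0.11060151 0.05924314] 0.002017956080693645
```

```bash
cat >> h.py <<'E'
S,Cc=np.sin(np.radians(25)),np.cos(np.radians(25))
def frame(p):
    y=p[3];Rz=np.array([[np.cos(y),-np.sin(y),0],[np.sin(y),np.cos(y),0],[0,0,1]])
    return Rz@np.array([[Cc,0,-S],[0,1,0],[S,0,Cc]]),np.array(p[:3])
t_=lambda x,y:((x+.5)/6-.5+280,(y+.5)/6-.5+155)
s_=lambda x,y:((x+.5)/5-.5+270,(y+.5)/5-.5+170)
E
python3 - <<'E'
from h import *
from scipy.optimize import least_squares
A,B=Cam('top'),Cam('side')
L=[('button',(20,-34,10),(611,209),(515,277)),('staple',(-24,-24,16),(599,290),(448,328)),('tip',(21,0,36.4),(551,240),(450,226)),
('b2',(15,105,26),(367,258),(303,178)),('b1',(15,210,26),(180,278),(175,114)),('TR',(55,-46,0),(624,147),(572,258)),('BR',(-55,-46,0),(628,322),(452,410)),('BL',(-55,46,0),None,(330,338)),('TL',(55,46,0),(466,158),(440,197))]
def res(p,full=False):
    R,o=frame(p);r=[]
    for n,l,a,b in L:
        P=R@(np.array(l)/1e3)+o
        for c,q,f in((A,a,t_),(B,b,s_)):
            if q: r.append(c.proj(P)[0]-f(*q))
    return np.array(r) if full else np.ravel(r)
f=least_squares(res,[.54,-.15,.103,.09],x_scale=[.01,.01,.01,.1],loss='soft_l1');print(f.x,np.degrees(f.x[3]));print(res(f.x,True).round(1))
np.save('pose.npy',f.x)
R,o=frame(f.x)
# hasp tip
for th in(1.6,1.8,2,2.2,2.4):
    P=R@(np.array([-24,30-68*np.cos(th),6+68*np.sin(th)])/1e3)+o
    print(th,P.round(3),(A.proj(P)[0]-[280,155]+.5)*6-.5,(B.proj(P)[0]-[270,170]+.5)*5-.5)
E
```

```text
[ 0.54596388 -0.15645438  0.09887618  0.10543574] 6.041022796829295
[[ 0.2 -0.1]
 [-0.6  1.3]
 [ 0.2 -0.5]
 [-0.4  0.6]
 [ 1.3 -1.7]
 [ 0.3  0.6]
 [ 0.2 -0.6]
 [ 0.1 -0.1]
 [-0.1 -0.4]
 [-0.5 -0. ]
 [ 0.5 -1. ]
 [-0.1 -0.5]
 [ 1.4  0.1]
 [-0.2 -0.1]
 [-2.3 -0.2]
 [-0.5  0.2]
 [-0.5 -0.9]]
1.6 [ 0.49  -0.13   0.156] [515.65029895 338.02212973] [335.81083905 226.34355341]
1.8 [ 0.489 -0.117  0.154] [490.57971513 339.54721969] [317.41919904 218.67531289]
2 [ 0.49  -0.104  0.15 ] [466.10115513 339.05720129] [301.60739079 214.51376595]
2.2 [ 0.491 -0.092  0.144] [443.30323428 336.58994397] [288.97962542 213.9361987 ]
2.4 [ 0.494 -0.081  0.136] [423.17080111 332.27935698] [279.96101089 216.85337656]
```

```bash
cat >> h.py <<'E'
from scipy.spatial.transform import Rotation as Ro
def delta(st,local,edge=11.):
    """tool-frame mm from the measured pose to put the uphill finger edge at local (mm); also turn needed"""
    p=np.load('pose.npy');R,o=frame(p);hx=np.array([np.cos(p[3]),np.sin(p[3]),0])
    T=R@(np.array(local)/1e3)+o-edge/1e3*hx
    q=st['orientation'];M=Ro.from_quat([q[1],q[2],q[3],q[0]]).as_matrix()
    a=M[:,0];want=p[3]+np.pi;turn=-((want-np.arctan2(a[1],a[0])+np.pi)%(2*np.pi)-np.pi)
    return (M.T@(T-np.array(st['position']))*1e3).round(1),T.round(4),round(turn,3)
def local(P):
    R,o=frame(np.load('pose.npy'));return (R.T@(np.array(P)-o)*1e3).round(1)
E
python3 - <<'E'
from h import *
from scipy.optimize import least_squares
from rig import read_state
A,B=Cam('top'),Cam('side')
L=[((20,-34,10),(611,209),(515,277)),((-24,-24,16),(599,290),(448,328)),((21,0,36.4),(551,240),(450,226)),
((15,105,26),(367,258),(303,178)),((15,210,26),(180,278),(175,114)),((55,-46,0),(624,147),(572,258)),((-55,-46,0),(628,322),(452,410)),((-55,46,0),None,(330,338)),((55,46,0),(466,158),(440,197))]
def res(p):
    R,o=frame(p[:4]);r=[]
    for l,a,b in L:
        P=R@(np.array(l)/1e3)+o
        for i,(c,q,f) in enumerate(((A,a,t_),(B,b,s_))):
            if q: r+=list(c.proj(P)[0]-f(*q)-p[4+2*i:6+2*i])
    return np.r_[r,(p[2]-.103)/.001*.7,p[4:]/.7]
f=least_squares(res,[.54,-.15,.103,.09,0,0,0,0],x_scale=[.01,.01,.01,.1,1,1,1,1],loss='soft_l1');print(f.x.round(4))
np.save('pose.npy',f.x[:4])
s=read_state();print(delta(s,(23,-34,40)),local([0.22,.47,.23]))
E
```

```text
[ 0.5447 -0.1573  0.1022  0.1044  0.5483 -0.1233 -0.3547 -0.5318]
(array([-571. , -463.7,   83.1]), array([ 0.5413, -0.1918,  0.1482]), np.float64(-0.551)) [-179.4  657.7  224.6]
```

```bash
python3 -m pendant '[0,0,0,-0.11,0,0,0,-0.11,0,0,0,-0.11,0,0,0,-0.11,0,0,0,-0.11]' 0; python3 -c "
from h import *;from rig import read_state
print(delta(read_state(),(23,-34,60)))"
```

```text
t: 0.52
position: [0.2267, 0.4732, 0.2308]
orientation: [-0.0, -0.054, 0.999, -0.0]
wrist_force: [-0.0, -0.4, 0.1]
gripper_width: 0.0256
grip_force: 0.0
(array([-232.1, -695.2,   65. ]), array([ 0.5328, -0.1927,  0.1663]), np.float64(0.004))
```

```bash
for i in 1; do python3 -m pendant '[-12,-35,0,0,-12,-35,0,0,-12,-35,0,0,-12,-35,0,0,-12,-35,0,0,-12,-35,0,0,-12,-35,0,0,-12,-35,0,0]'; done; python3 -m pendant '[-12,-35,0,0,-12,-35,0,0,-12,-35,0,0,-12,-35,0,0,-12,-35,0,0,-12,-35,0,0,-12,-35,0,0,-12,-35,0,0]'; python3 -c "
from h import *;from rig import read_state
print(delta(read_state(),(23,-34,30)))"
```

```text
t: 1.18
position: [0.3512, 0.2031, 0.2311]
orientation: [-0.0, -0.052, 0.999, -0.0]
wrist_force: [1.5, 1.1, -0.5]
gripper_width: 0.0
grip_force: 0.0
t: 1.85
position: [0.4757, -0.0657, 0.231]
orientation: [-0.0, -0.051, 0.999, 0.0]
wrist_force: [0.3, 0.9, 0.5]
gripper_width: 0.0
grip_force: 0.0
(array([ -56.6, -132.2,   91.8]), array([ 0.5455, -0.1914,  0.1391]), np.float64(-0.002))
```

```bash
python3 -m pendant '[-13,-32,0,0,-13,-32,0,0,-13,-32,0,0,-13,-32,0,0,0,0,30,0,0,0,30,0,0,0,28,0,0,0,0,0]'; python3 - <<'E'
from h import *;from rig import read_state,viewer
s=read_state();print(delta(s,(23,-34,10)),s['wrist_force'])
a=[]
for n,(x0,y0) in dict(side=(310,150),top=(330,150)).items():
    p,d=viewer.camera(n);a.append(cv2.resize(p[y0:y0+100,x0:x0+80,::-1],None,fx=5,fy=5,interpolation=cv2.INTER_CUBIC))
cv2.imwrite('pics/btn.png',np.hstack(a))
E
```

```text
t: 2.52
position: [0.5371, -0.185, 0.1368]
orientation: [-0.005, -0.051, 0.999, 0.002]
wrist_force: [-1.2, 0.2, -0.2]
gripper_width: 0.0003
grip_force: 0.0
(array([-16.3,  -7.3,  15.6]), array([ 0.5539, -0.1905,  0.121 ]), np.float64(-0.002)) [-1.18183456  0.16265359 -0.24458544]
```

View pics/btn.png

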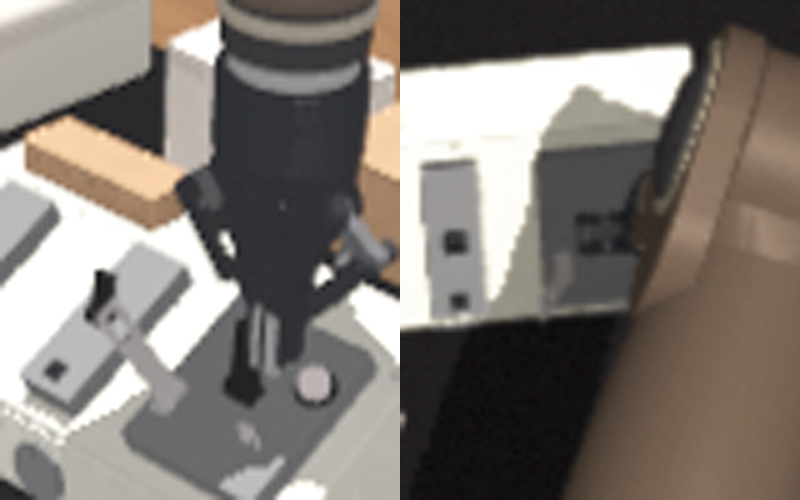

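The fingers stand just left of and below the button (side crop button at (315,385), fingertip at (290,365)). The lever is clear. I'll move over and descend.

```bash
python3 -m pendant '[-8,-4,0,0,-8,-4,0,0,0,0,5,0,0,0,3,0,0,0,0,0,0,0,0,0]'; python3 -c "
from h import *;from rig import read_state
print(delta(read_state(),(23,-34,10)))"
```

```text
t: 3.12
position: [0.557, -0.1919, 0.1352]
orientation: [-0.0, -0.052, 0.999, 0.0]
wrist_force: [-0.2, -0.2, 0.3]
gripper_width: -0.0002
grip_force: 0.0
(array([ 2.9,  1.7, 14.2]), array([ 0.5539, -0.1905,  0.121 ]), np.float64(-0.001))
```

```bash
python3 -m pendant '[1.5,1,5,0,1.5,1,4,0,0,0,2,0,0,0,0,0]'; python3 -m pendant '[0,0,2,0,0,0,0,0]';python3 -m pendant '[0,0,2,0,0,0,0,0]'
```

```text
t: 3.45
position: [0.5533, -0.1901, 0.1235]
orientation: [-0.001, -0.052, 0.999, 0.0]
wrist_force: [0.9, 0.4, 0.0]
gripper_width: 0.0003
grip_force: 0.0
t: 3.62
position: [0.5538, -0.1904, 0.122]
orientation: [-0.0, -0.052, 0.999, 0.0]
wrist_force: [-0.5, -0.0, 0.2]
gripper_width: 0.0
grip_force: 0.0
t: 3.78
position: [0.5543, -0.1904, 0.1205]
orientation: [0.0, -0.052, 0.999, -0.0]
wrist_force: [-0.0, -0.2, 1.7]
gripper_width: -0.0003
grip_force: 0.3
```

```bash
python3 -m pendant '[0,0,1.5,0,0,0,0,0]'|egrep 'pos|wri'; python3 -m pendant '[0,0,1.5,0,0,0,0,0]'|egrep 'pos|wri';python3 -m pendant '[0,0,1,0,0,0,0,0]'|egrep 'pos|wri'
```

```text
position: [0.554, -0.1904, 0.1187]
wrist_force: [-0.4, 0.4, -0.1]
position: [0.5542, -0.1904, 0.1174]
wrist_force: [0.2, -0.8, 3.1]
position: [0.5543, -0.1905, 0.1165]
wrist_force: [1.0, 0.9, 4.5]
```

```bash
python3 -m pendant '[0,0,0.7,0,0,0,0,0]'|egrep 'pos|wri'; python3 - <<'E'
from rig import viewer;import cv2
p,d=viewer.camera('side');cv2.imwrite('pics/p1.png',cv2.resize(p[180:260,320:400,::-1],None,fx=5,fy=5,interpolation=cv2.INTER_CUBIC))
E
```

```text
position: [0.5542, -0.1905, 0.1158]
wrist_force: [1.5, 0.7, 4.9]
```

View pics/p1.png

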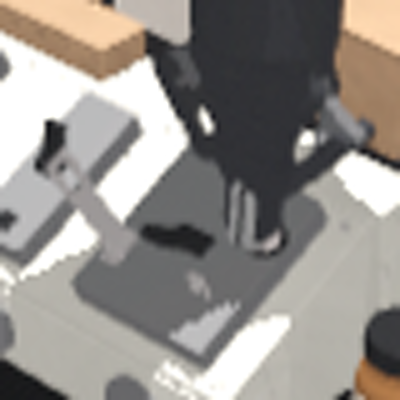

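The lever has dropped: the black tab now lies from (205,240) to (145,235) in the crop. I'll raise, then come round in front of it.

```bash
cat >> h.py <<'E'
def hv(st,H,y,h,edge=11.):
    """edge at H mm horizontal uphill, y lateral, h mm above the pivot"""
    return delta(st,(H*Cc+h*S,y,-H*S+h*Cc),edge)[0]
def where(st,edge=11.):
    p=np.load('pose.npy');d=np.array(st['position'])-p[:3];c,s=np.cos(p[3]),np.sin(p[3])
    return np.round([(c*d[0]+s*d[1])*1e3+edge,(-s*d[0]+c*d[1])*1e3,d[2]*1e3],1)
E
python3 -m pendant '[0,0,-10,0,0,0,-30,0,0,0,0,0]'|egrep 'pos|wri'; python3 -c "
from h import *;from rig import read_state
s=read_state();print(where(s),hv(s,-52,0,45))"
```

```text
position: [0.5551, -0.1908, 0.1601]
wrist_force: [1.1, -0.6, 0.6]
[ 17.8 -34.4  57.9] [69.9 34.4 12.6]
```

```bash
python3 -m pendant '[24,12,0,0,24,12,0,0,23,11,0,0,0,0,15,0,0,0,15,0,0,0,12,0,0,0,0,0,0,0,0,0]'|egrep 'pos|wri'; python3 -c "
from h import *;from rig import read_state
s=read_state();print(where(s))"
```

```text
position: [0.479, -0.1627, 0.1133]
wrist_force: [0.1, 0.0, 0.0]
[-54.9   1.5  11.1]
```

```bash
cat > w.py <<'E'
from h import *;from rig import read_state
s=read_state();print(where(s),'F',np.round(s['wrist_force'],1))
E
python3 -m pendant '[-6,-0.5,0,0,-6,-1,0,0,0,0,0,0]'>/dev/null; python3 w.py;  python3 -m pendant '[-5,0,-2,0,-5,0,-4,0]'>/dev/null; python3 w.py
```

```text
[-40.3  -0.8  12.2] F [ 0.1 -0.3 -0.5]
[-35.1  -0.3  16.8] F [-17.1  -3.1   6.5]
```

```bash
python3 -m pendant '[-5,0,-4,0,0,0,0,0]'>/dev/null; python3 w.py;  python3 -m pendant '[-4,0,-4,0,0,0,0,0]'>/dev/null; python3 w.py
```

```text
[-30.   -0.5  22.2] F [-11.8  -1.5   8.5]
[-24.4  -0.6  26.4] F [-6.7 -1.1  5.4]
```

```bash
python3 -m pendant '[-5,0,-3,0,0,0,0,0]'>/dev/null; python3 w.py;  python3 -m pendant '[-5,0,-2,0,0,0,0,0]'>/dev/null; python3 w.py; python3 -m pendant '[-4,0,0,0,0,0,0,0]'>/dev/null; python3 w.py
```

```text
[-19.2  -0.6  29.3] F [-8.5 -1.8  6.1]
[-14.3  -0.6  31.1] F [-5.6 -1.3  3.8]
[-9.5 -0.5 30.9] F [-3.6 -0.5  1.7]
```

```bash
python3 -m pendant '[-3,0,0,0,0,0,0,0]'>/dev/null; python3 w.py;  python3 -m pendant '[-2,0,0,0,0,0,0,0]'>/dev/null; python3 w.py; python3 -m pendant '[-2,0,0,0,0,0,0,0]'>/dev/null; python3 w.py
```

```text
[-6.1 -0.4 30.6] F [-4.3 -0.7  2.5]
[-3.8 -0.4 30.5] F [-2.6 -0.7  1.6]
[-1.9 -0.4 30.4] F [-1.9 -0.2  1.5]
```

```bash
for k in 1; do python3 -m pendant '[-1.5,0,0,0,0,0,0,0]'>/dev/null; python3 w.py; done;  python3 -m pendant '[-1.5,0,0,0,0,0,0,0]'>/dev/null; python3 w.py; python3 -m pendant '[-1,0,0,0,0,0,0,0]'>/dev/null; python3 w.py
```

```text
[-0.7 -0.4 30.4] F [-4.  -1.4  3.7]
[ 0.7 -0.4 30.4] F [-3.6 -1.5  3. ]
[ 1.8 -0.4 30.4] F [-4.4 -1.1  2. ]
```

```bash
python3 -m pendant '[-1.5,0,0,0,0,0,0,0]'>/dev/null; python3 w.py;  python3 -m pendant '[-1,0,0,0,0,0,0,0]'>/dev/null; python3 w.py; python3 -m pendant '[-1,0,0,0,0,0,0,0]'>/dev/null; python3 w.py
```

```text
[ 2.6 -0.4 30.2] F [-6.4 -1.7  4.1]
[ 2.7 -0.4 30.2] F [-9.1 -2.1  5.2]
[ 2.9 -0.4 30.2] F [-13.8  -1.8   7.4]
```

It has reached the hard stop, with force rising and no further travel. I'll back off and look.

```bash
python3 -m pendant '[6,0,0,0,20,0,0,0,30,0,-10,0,10,0,-20,0,0,0,-20,0,0,0,0,0]'>/dev/null; python3 w.py; python3 - <<'E'
from rig import viewer;import cv2,numpy as np
a=[]
for n,(x0,y0) in dict(side=(310,180),top=(340,170)).items():
    p,d=viewer.camera(n);a.append(cv2.resize(p[y0:y0+80,x0:x0+80,::-1],(480,480),interpolation=cv2.INTER_CUBIC)[:,:400])
cv2.imwrite('pics/p2.png',np.hstack(a))
E
```

```text
[-58.9  -0.8  84.3] F [ 1.  -0.3  0.9]
```

View pics/p2.png

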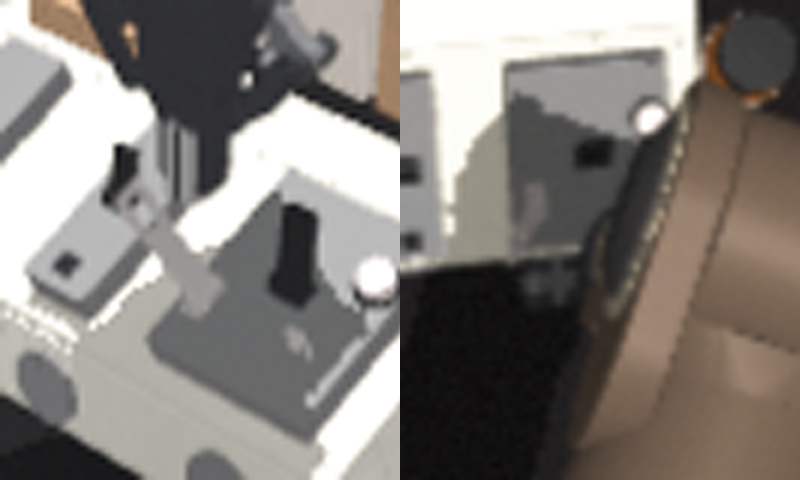

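The lever stands up on its own, and the hasp is still open at about 2.0 rad with its tip at crop (125,195). I'll go to its outer side.

```bash
python3 -c "
from h import *;from rig import read_state
s=read_state()
T=[(-20,80,80),(-20,80,47)]+[(-20,44.5-45*np.cos(t)+(2 if t>1.5 else 0),6+45*np.sin(t)+1) for t in (2,1.7,1.4,1.1,.8,.5,.25,.1,0)]
D=np.array([delta(s,t)[0] for t in T]);print(D[0]);print(np.diff(D,axis=0).round(1))"
```

```text
[-7.4 80.5 17. ]
[[-13.8   0.   30. ]
 [  0.4 -14.8  -0.8]
 [  1.5 -12.9  -3.4]
 [ -0.1 -15.4   0.3]
 [ -1.8 -12.8   3.8]
 [ -3.3 -10.9   7.1]
 [ -4.5  -8.2   9.7]
 [ -4.4  -4.1   9.5]
 [ -2.8  -1.1   6.1]
 [ -1.9  -0.2   4. ]]
```

```bash
python3 -m pendant '[0,27,0,0,0,27,0,0,0,26,0,0,-7,0,17,0,-7,0,15,0,-7,0,15,0,0,0,0,0,0,0,0,0]'>/dev/null; python3 -c "
from h import *;from rig import read_state
s=read_state();print(local(s['position']),delta(s,(-20,80,47)),s['wrist_force'])"
```

```text
[-33.   80.2  50.4] (array([-2.2, -0.2, -2.4]), array([ 0.4877, -0.0828,  0.1364]), np.float64(-0.001)) [1.48820282 0.29689305 0.3671348 ]
```

```bash
cat > l.py <<'E'
from h import *;from rig import read_state
s=read_state();p=np.load('pose.npy');e=np.array(s['position'])+.011*np.array([np.cos(p[3]),np.sin(p[3]),0]);print(local(e),'F',np.round(s['wrist_force'],1))
E
python3 -m pendant '[-2,-5,-3,0,0,-5,0,0,0,-5,0,0,0,0,0,0]'>/dev/null; python3 l.py; python3 -m pendant '[1,-6,-2,0,0,-6,-1,0,0,0,0,0]'>/dev/null; python3 l.py;python3 -m pendant '[0,-6,0,0,0,-6,0,0,0,0,0,0]'>/dev/null; python3 l.py
```

```text
[-18.1  63.5  49.5] F [-0.4 -0.4  0.5]
[-18.2  51.5  52.4] F [-0.3  0.7 -0.2]
[-18.4  39.7  52. ] F [ 0.   0.5 -0.1]
```

```bash
python3 - <<'E'
from rig import viewer;import cv2
p,d=viewer.camera('side');cv2.imwrite('pics/p3.png',cv2.resize(p[170:270,300:400,::-1],None,fx=5,fy=5,interpolation=cv2.INTER_CUBIC))
E
```

```text
(no output)
```

View pics/p3.png

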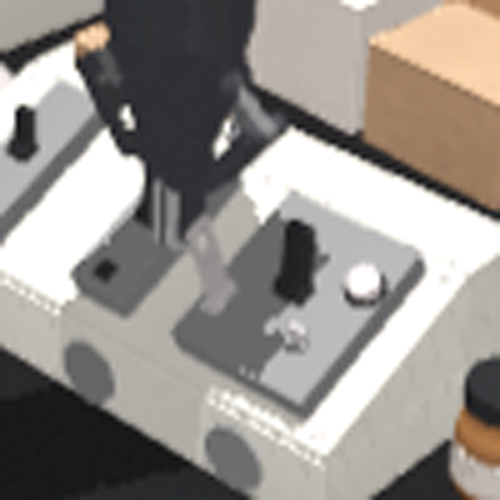

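The hasp is in contact and being pushed upright, with its tip at crop (205,235). I'll carry on along the arc.

```bash
python3 -m pendant '[0,-7,0,0,0,-7,1,0,0,0,0,0]'>/dev/null; python3 l.py; python3 -m pendant '[-2,-7,4,0,-2,-6,4,0,0,0,0,0]'>/dev/null; python3 l.py;python3 -m pendant '[-2,-4,5,0,-2,-3,5,0,0,0,0,0]'>/dev/null; python3 l.py
```

```text
[-18.9  25.6  50.9] F [-0.4  0.6  0.4]
[-19.   12.7  41.2] F [0.2 0.3 0.5]
[-19.8   6.3  30.3] F [-1.   0.8 -0. ]
```

```bash
python3 -m pendant '[-2,-5,5,0,-2,-4,5,0,0,0,0,0]'>/dev/null; python3 l.py; python3 -m pendant '[-2,-1,4,0,-2,0,3,0,0,0,0,0]'>/dev/null; python3 l.py;python3 -m pendant '[-1,0,2,0,0,0,0,0]'>/dev/null; python3 l.py
```

```text
[-20.4  -2.8  19.6] F [-0.1 -0.5  0.5]
[-19.4  -3.4  12. ] F [0.  0.7 0.3]
[-19.1  -3.2  10.1] F [-0.5  0.2 -0.1]
```

```bash
python3 - <<'E'
from rig import viewer;import cv2
p,d=viewer.camera('side');cv2.imwrite('pics/p4.png',cv2.resize(p[170:270,300:400,::-1],None,fx=5,fy=5,interpolation=cv2.INTER_CUBIC))
E
```

```text
(no output)
```

View pics/p4.png

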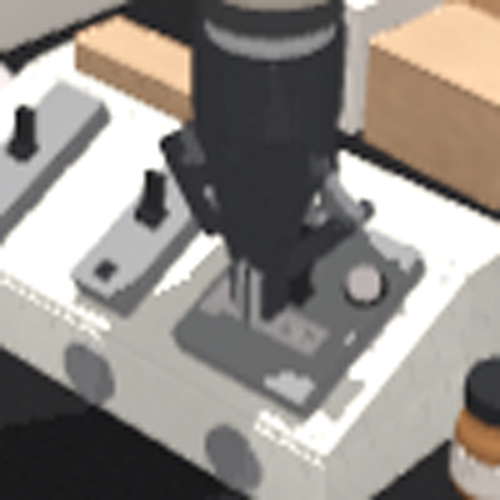

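The hasp lies over the staple, with its free end at crop (310,335). The lever is still up behind the finger. I'll press gently until there is contact.

```bash
python3 -m pendant '[-0.5,0,1,0,0,0,0,0]'>/dev/null; python3 l.py; python3 -m pendant '[-0.5,0,1,0,0,0,0,0]'>/dev/null; python3 l.py;python3 -m pendant '[0,0,1,0,0,0,0,0]'>/dev/null; python3 l.py
```

```text
[-19.1  -3.3   9.3] F [ 0.  -0.7  1.1]
[-19.   -3.4   8.6] F [-2.  -1.1  4.3]
[-19.   -3.4   8.3] F [-3.8 -0.6  8.2]
```

```bash
python3 -m pendant '[1,0,-5,0,6,0,-10,0,15,0,-20,0,30,0,-30,0,40,0,0,0,40,0,0,0,40,0,0,0,0,0,0,0]'; python3 -m pendant '[0,0,0,0,0,0,0,0]'; python3 - <<'E'
from rig import viewer;import cv2,numpy as np
a=[]
for n,(x0,y0,w) in dict(side=(300,170,100),top=(280,140,120)).items():
    p,d=viewer.camera(n);a.append(cv2.resize(p[y0:y0+w,x0:x0+w,::-1],(400,400),interpolation=cv2.INTER_CUBIC))
cv2.imwrite('pics/p5.png',np.hstack(a))
E
```

```text
t: 12.95
position: [0.3369, -0.1808, 0.1657]
orientation: [-0.001, -0.05, 0.999, 0.0]
wrist_force: [-0.5, -0.1, 0.2]
gripper_width: 0.0003
grip_force: 0.0
t: 13.12
position: [0.3432, -0.1819, 0.1658]
orientation: [0.001, -0.051, 0.999, -0.0]
wrist_force: [-0.3, -0.8, -0.1]
gripper_width: -0.0002
grip_force: 0.0
```

View pics/p5.png

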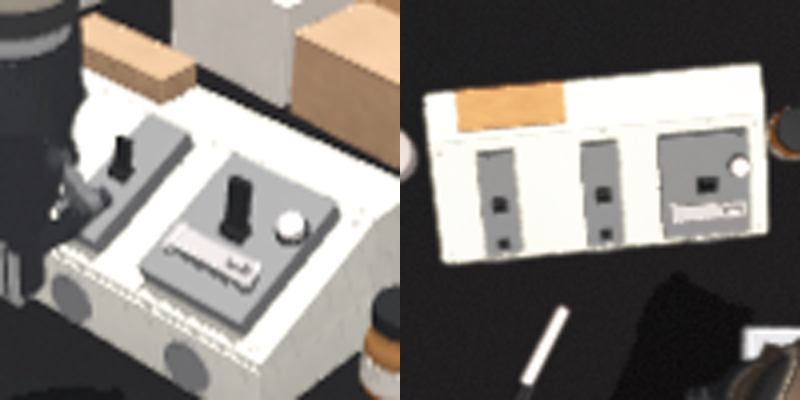

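The hasp lies flat with the staple through its slot (side crop (240,268)). The RCD lever (238,208) and both plain breakers are up, and nothing else has moved.

```bash
python3 -c "
from rig import job
print(job.hand_in())"
```

```text
the job is handed in; nothing more can be done
None
```

The job is done and handed in at about 13 s: the test button tripped the RCD at about 5 N, the lever was lifted to its stop and stays up by itself, the hasp lies flat over its staple, both plain breakers are still on, and nothing else in view had moved.

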